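# Open the child-resistant jar of lead sinkers

### The job

Open the child-resistant jar of lead sinkers: press its cap down against the spring and, while keeping it pressed, turn it anticlockwise (seen from above) about an eighth of a turn until it comes free, without forcing it. Lift the cap off and set it down gently, right way up, so that it lies flat inside the tin tray, and let go. Leave the other tackle where it is.

Things in the scene. Friction and masses are not known exactly. Their poses are not given: they have to be found in the camera images.
- jar: White plastic jar, 86 mm across, in a dark wooden holder (base 120 x 120 x 16 mm) screwed to the bench; it does not move. Origin: centre of the holder's underside, on the bench; z up along the jar's axis. Its x axis is parallel to the cap's x while the cap is locked. The loose cap leaves the neck only by press and turn.
- jar_mouth (a point): Centre of the jar's mouth, the neck's top, 96 mm above the bench. Neck 44 mm across, catches out to 56 mm. A sprung rubber ring in it pushes the cap up: 3 N plus 0.4 N per mm. The cap clears the catches at a hidden depth that differs from jar to jar, 2 to 11 mm (4 to 8 N), and meets a firm stop 1.2 mm deeper. Press slowly: a steady 10 to 15 N suits every jar; over 22 N is forcing it.
- cap: Loose black plastic cap, 80 g, 66 mm across, ribbed skirt. Origin: centre of the skirt's lower edge, z up; while locked it lies on the jar's axis, 86 mm above the bench. Without pressing it turns only about 4 degrees before its inner lugs jam on the catches. Kept pressed, it turns anticlockwise seen from above.
- cap_top (a point): Centre of the upper face of the cap's flat disc, 28 mm above the cap's origin. Turned 37 to 53 degrees from locked (45 is best) the cap is free to lift straight up; a hard stop blocks it at about 54. Sideways play on the neck 1.5 mm. Once free, the spring lifts it about 3 mm above its locked height; it is clear of the neck 25 mm above that height.
- cap_bar (a point): Middle of the top of the grip bar that stands on the cap's disc, 52 mm above the cap's origin and 24 mm above the disc. The bar is 50 mm long along the cap's x and 14 mm thick along y, and is fixed to the cap: pinch it across its thickness from above.
- tray: Shallow square tin tray, 130 x 130 mm outside, 18 mm high, walls and floor 4 mm thick, fixed to the bench, open on top, empty. Origin: centre of its underside, z up, x and y along its sides.
- tray_in (a point): Centre of the tray's inner floor, 4 mm above the bench, axes as the tray's.
- mould: Bystander: galvanized steel sinker mould, a block about 110 x 78 x 24 mm, loose, 0.9 kg. Origin: centre of its underside.
- spool: Bystander: red-painted wooden reel spool standing on end, 56 mm across, 50 mm high, loose. Origin: centre of its underside.
- float: Bystander: cork float with a green band, standing, 45 mm across, 68 mm high, loose. Origin: centre of its underside.
- spinner: Bystander: flat brass spinner lure, blade 52 x 20 x 4 mm, loose. Origin: under the middle of the blade.
Mind the look-alikes: they are no part of the job. What is meant by the cap is not purple, and is the smaller of those in its own colour. What is shaped like the tray but brown is not meant.

How it is judged (in metres and radians):
On the way, in this order (a step that is already met when the one before it is completed fails the run):
1. the cap, held pressed at least 1 mm down on the neck, is turned more than 32 degrees from locked (angle between the x axis of cap and the x axis of jar, either way round above 0.56 rad and z of cap in the frame of jar below 0.085 m and horizontal distance between cap and jar below 0.006 m), for 0.05 s.
2. the cap is lifted clear of the neck (z of cap in the frame of jar above 0.111 m and angle between cap's own z axis and vertical below 0.5 rad), for 0.1 s.
At the end, for the whole second after the job is handed in: The cap lies at rest, upright (within 5 degrees) and flat on the tray's floor (origin within 4 mm of floor height and within 31 mm of the tray's middle along each side, that is anywhere inside the walls), resting on the tray (x of cap in the frame of tray_in between -0.031 and 0.031 m and y of cap in the frame of tray_in between -0.031 and 0.031 m and z of cap in the frame of tray_in between -0.004 and 0.004 m and angle between cap's own z axis and vertical below 0.08 rad and linear speed of cap below 0.02 m/s and angular speed of cap below 0.2 rad/s and contact force between cap and tray above 0.2 N); the robot touches nothing.
It fails at once if the cap and the jar are forced against each other with more than 22 N (contact force between cap and jar above 22 N).
It fails at once if the cap is dropped or slammed into the tray (faster than 0.6 m/s within 10 mm of its floor, as after a fall of some 20 mm) (linear speed of cap above 0.6 m/s and horizontal distance between cap and tray_in below 0.06 m and z of cap in the frame of tray_in below 0.01 m).
It fails at once if the cap is tipped over (more than 45 degrees) (angle between cap's own z axis and vertical above 0.785 rad).
It fails at once if the mould, spool, float or spinner is moved by more than 15 mm (distance of any of mould, spool, float, spinner from where it was at the start of the episode above 0.015 m).
It also fails if it takes over 48 s, if anything falls off the work surface, if the arm or the gripper's body presses on something with over 40 N, if the wrist force passes 120 N, or if a joint passes its speed limit or range.

### The arm

A 7-joint arm with a two-finger parallel gripper is mounted at the origin on the work surface. World frame = base frame: x ahead of the robot, y to its left, z up, the work surface at z = 0. Lengths are in mm, angles in rad, forces in N, time in s.
With the tool pointing down it reaches from about 400 to 875 mm from the base axis. Payload 4.4 kg.
Tool frame: the origin (TCP) lies where the fingers leave the gripper's body, on its centre line; the fingertips stand 73 mm ahead of it and the grasp point (between the pads) lies 54 mm ahead of it; z points along the fingers, y is the line along which they close (so a half turn about z gives the same grasp; the last joint's range is limited). The gripper opens to 85 mm and grips with 20 to 120 N. Pads are 22 mm wide; open, the fingers measure 114 mm over their backs; the gripper's body (76 mm by 85 mm) begins 54 mm behind the grasp point. The pads swing forward as they close: fully open they stand 13 mm farther back than shut.
Start: joints at [1.08, 0.628, 0.038, 1.517, -0.027, 0.996, -0.02], TCP at [267.916, -592.231, 303.913] pointing down, gripper open.
Joint ranges: [-3.06, 3.06], [-0.37, 2.12], [-1.25, 1.32], [0.18, 2.47], [-1.1, 4.24], [0.23, 1.98], [-2.94, 2.94]. Speed limits (rad/s): [2.57, 2.57, 3.14, 3.14, 3.14, 3.14, 3.14].

### API

Orientations are given as [roll, pitch, yaw] about the fixed x, y, z axes, in that order (R = Rz(yaw) Ry(pitch) Rx(roll)).
In Python, from cell import ctrl gives the robot as it stands.
- The arm moves only by the tool send_rows, never from a script. Its argument "rows" is a list that holds one entry, the list of rows, each a list of 6 numbers: the shift along the tool's x, y, z in cm, then the turn, a rotation vector about the tool's x, y, z in rad. In form: [[[tx, ty, tz, wx, wy, wz], ...]]. A call has 1 to 10 rows; each row is the pose to reach, as a shift and turn from the pose commanded when the call began, along the tool's axes at that moment; what a row does not reach only later rows make up. A row lasts 1/10 s, in which the tool goes at most 50 mm and 8.59 degrees, less where a joint would pass 70% of its speed; a pose out of reach is approached as far as the arm can. A call with a gripper value outside its range is refused whole. "grip" is the closure in counts, from 0 (fully open) to 255 (shut), set as the call begins (left out, the last holds). The fingers move at their own pace and stop on an object; the grip force is fixed at half the most. Time passes only in rows, so rows that repeat a pose let the fingers close. It gives the time, the measured TCP pose, the force, the opening and the grip force at its end, in the units of the state.
- ctrl.read_state(): the state, without advancing time (a new reading comes with each control period).
- ctrl.get_image(name): name is "side" or "top" or "wrist"; returns a dict with "pixels" (384x512x3 uint8, red, green, blue), "fx", "fy", "cx", "cy" (pixels), "D" ([k1, k2, p1, p2, k3] as OpenCV has them; the pictures are not rectified), "extrinsics" (4x4, takes a point from camera to world coordinates); the wrist camera has in their place "mount" (4x4, takes a point from camera to tool coordinates, whose origin is the TCP and whose axes are the flange's). Camera axes: x right, y up, looking along -z (the intrinsics and any distortion apply to the point x, -y, -z); pixel columns grow to the right and rows downward; lengths in mm; the calibration is good to about 2 mm. A picture is of the moment at which its call begins: read the wrist's pose just before it. There is no depth.
- ctrl.finish_job(): hands the job in; it is judged then, once.
The state is a dict: "clock": time; "qpos": joint angles; "qd": joint speeds; "tau": joint torques, N m; "eef_pos": TCP position; "tool_rot": TCP orientation; "force": force on the tool from outside, world axes, zero at the start; "torque": the same for the moment, N m; "width": finger opening in mm; "gripper_force": force on a finger pad.
Only numpy, scipy, OpenCV 4.12 (cv2) and the standard library are available. Lean on these libraries where they do the work, as an engineer would, in place of code of your own. Each camera call takes 0.05 s, during which the arm holds its last target. There are 200 camera calls.

## Working session

There is one attempt and no reset: what is moved stays moved. The work goes in short steps, Python scripts to look and compute and a tool call to move; the robot and the scene stay as the last step left them, time stands still between calls to the robot, and variables do not carry over. Pictures are saved under pics/ and viewed, at most 10 in all, crops included, and the job is handed in when it is done.

Besides the shell and the picture viewer there is one more tool, called after ">>>" by a JSON object that holds its "api" and its "payload". send_rows: Moves the arm, as the interface text tells. Its arguments: {"type":"object","properties":{"rows":{"type":"array","items":{"type":"array","items":{"type":"array","items":{"type":"number"}}}},"grip":{"type":"number"}},"required":["rows"]}

```bash
mkdir -p pics; ls
python3 - <<'E'
from cell import ctrl
import cv2,numpy as np
s=ctrl.read_state();print(s)
a=[]
for n in("top","side"):
    d=ctrl.get_image(n);cv2.imwrite(f"pics/{n}0.png",d["pixels"][:,:,::-1]);print(n,d["fx"],d["cx"],d["cy"],d["D"],np.array(d["extrinsics"]).round(3).tolist())
E
```

```text
pics
{'clock': 0.0, 'qpos': array([ 1.08017248,  0.62935206,  0.03842814,  1.51836885, -0.02699151,
        0.99630391, -0.02003517]), 'qd': array([ 1.29110917e-04, -7.46848158e-04,  1.61795311e-03, -1.55789408e-03,
        4.95891529e-04, -1.50368663e-06, -6.57180290e-04]), 'tau': array([ 2.43268505e-04, -5.63407087e+01,  1.22583054e+00, -1.93444258e+01,
        1.09043575e-02,  1.03258953e-02,  4.12532046e-06]), 'eef_pos': array([ 267.73539974, -591.76139263,  302.984598  ]), 'tool_rot': array([-3.13967829e+00,  2.47570315e-05,  4.24804477e-01]), 'force': array([-0.71079115, -0.00259282,  0.40112688]), 'torque': array([ 0.08783831, -0.03044887, -0.06673892]), 'gripper_force': 0.0, 'width': 85.5667001906546}
top 427.3630809575189 259.7983929585448 194.69281852382986 [0.03997634 0.         0.         0.         0.        ] [[0.007, 0.981, -0.193, 370.735], [-1.0, 0.008, 0.004, 85.229], [0.006, 0.193, 0.981, 1099.212], [0.0, 0.0, 0.0, 1.0]]
side 385.32778060821624 253.6091699558904 194.6595332659189 [-0.03111726  0.          0.          0.          0.        ] [[-0.987, 0.101, -0.124, 455.114], [-0.16, -0.688, 0.708, 854.163], [-0.014, 0.718, 0.695, 828.641], [0.0, 0.0, 0.0, 1.0]]
```

View pics/top0.png

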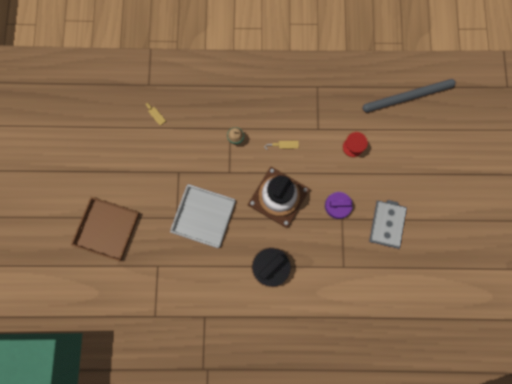

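View pics/side0.png

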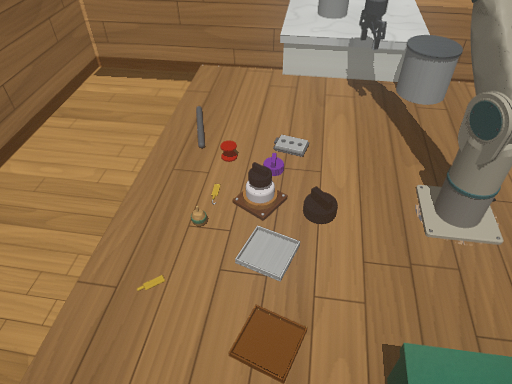

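Top view: the black cap on the jar is at (281,189). A larger black cap stands at (272,267), and a purple one at (339,206). The black cap on the jar is the smaller of the two black ones, so it is the one meant. The silver tray is at (204,216), and the brown one at (107,229) is not meant. I'll confirm with an enlarged crop and measure.

```bash
cat > h.py <<'E'
import cv2,numpy as np
from cell import ctrl
def ray(d,uv,E=None):
    E=np.array(d["extrinsics"] if E is None else E);K=np.array([[d["fx"],0,d["cx"]],[0,d["fy"],d["cy"]],[0,0,1.]])
    p=cv2.undistortPoints(np.array([[uv]],float),K,np.array(d["D"],float))[0,0]
    return E[:3,3],E[:3,:3]@np.array([p[0],-p[1],-1])
def atz(d,uv,z,E=None):
    o,r=ray(d,uv,E);return (o+r*(z-o[2])/r[2]).round(1)
def wristE(d,s):
    from scipy.spatial.transform import Rotation as R
    T=np.eye(4);T[:3,:3]=R.from_euler("xyz",s["tool_rot"]).as_matrix();T[:3,3]=s["eef_pos"];return T@np.array(d["mount"])
E
python3 - <<'E'
from h import *
t=ctrl.get_image("top");s=ctrl.get_image("side")
a=cv2.resize(t["pixels"][160:260,165:325],None,fx=5,fy=5,interpolation=cv2.INTER_CUBIC)
cv2.imwrite("pics/crop.png",a[:,:,::-1])
for n,uv,z in[("jarcap",(281,189),138),("holder",(279,197),16),("tray",(204,216),10),("mould",(389,224),24),("spool",(356,145),50),("bigcap",(272,267),40),("purple",(339,206),40),("float",(236,137),60),("spin",(288,145),4)]:print(n,atz(t,uv,z))
print("side", atz(s,(261,168),138),atz(s,(268,252),10))
E
```

```text
jarcap [573.1  32.6 138. ]
holder [577.6  31.1  16. ]
tray [527.5 223.6  10. ]
mould [ 509.1 -246.    24. ]
spool [ 708.2 -164.2   50. ]
bigcap [398.9  49.7  40. ]
purple [ 551.3 -118.3   40. ]
float [723.6 142.5  60. ]
spin [721.6   6.3   4. ]
side [575.   43.2 138. ] [528.7 230.9  10. ]
```

View pics/crop.png

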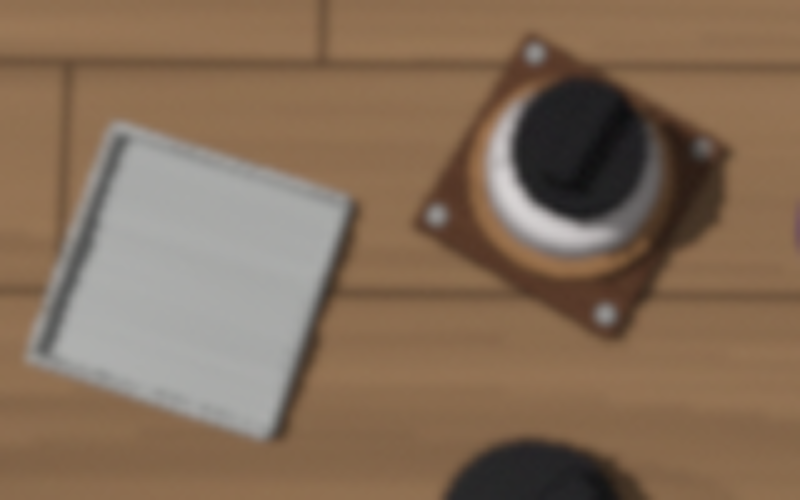

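The crop confirms it: the black cap with its bar is on the white jar, disc centre at crop (580,150) and bar running (565,182) to (622,95). That gives a yaw of about -31°, parallel to the holder. The tray's centre is near (577,32) from the jar's measurement set, so the jar axis is about (577,32) and the tray about (528,226). Now I go above the jar with tool yaw about 2.6, which puts tool x along the bar.

>>> {"api": "send_rows", "payload": {"rows": [[[3.6,-2.9,0,0,0,-0.145],[7.2,-5.9,0,0,0,-0.29],[10.8,-8.8,0,0,0,-0.435],[14.4,-11.8,0,0,0,-0.58],[18,-14.7,0,0,0,-0.725],[21.6,-17.6,0,0,0,-0.87],[25.2,-20.6,0,0,0,-1.015],[28.8,-23.5,0,0,0,-1.16],[32.4,-26.5,0,0,0,-1.305],[36,-29.4,0,0,0,-1.45]]]}}

```text
clock: 1.2
eef_pos: [475.2, -174.3, 304.1]
tool_rot: [3.141, 0.0, 1.881]
force: [1.6, -1.2, -0.4]
width: 85.3
gripper_force: 0.0
```

>>> {"api": "send_rows", "payload": {"rows": [[[2.8,2.7,0,0,0,-0.12],[5.6,5.3,0,0,0,-0.24],[8.4,8.0,0,0,0,-0.36],[11.2,10.6,0,0,0,-0.48],[14,13.3,0,0,0,-0.6],[16.6,15.9,0,0,0,-0.725],[16.6,15.9,0,0,0,-0.725],[16.6,15.9,0,0,0,-0.725]]]}}

```text
clock: 2.0
eef_pos: [576.7, 30.6, 303.5]
tool_rot: [-3.141, -0.001, 2.601]
force: [0.1, -1.3, 0.4]
width: 85.5
gripper_force: 0.0
```

Run:
```python
from h import *
import pickle
s=ctrl.read_state();w=ctrl.get_image("wrist");t=ctrl.get_image("top")
pickle.dump((s,w,t),open("w1.pkl","wb"))
print(s["eef_pos"],s["tool_rot"],s["qpos"].round(2),s["force"],np.array(w["mount"]).round(3).tolist())
E=wristE(w,s);K=np.array([[w["fx"],0,w["cx"]],[0,w["fy"],w["cy"]],[0,0,1.]])
print(E[:3,3].round(1))
c=w["pixels"];cv2.imwrite("pics/w1.png",cv2.resize(c,(768,576),interpolation=cv2.INTER_CUBIC)[:,:,::-1])
```

```text
[576.6872704   30.63051382 303.53369375] [-3.14116781e+00 -6.96389128e-04  2.60070526e+00] [ 0.27  0.58 -0.58  1.71  0.37  0.96  0.57] [ 0.13814358 -1.34242956  0.42752145] [[0.0, 0.961, 0.277, 70.846], [1.0, -0.0, -0.0, 0.693], [-0.0, 0.277, -0.961, -70.489], [0.0, 0.0, 0.0, 1.0]]
[516.4  67.7 374.1]
```

View pics/w1.png

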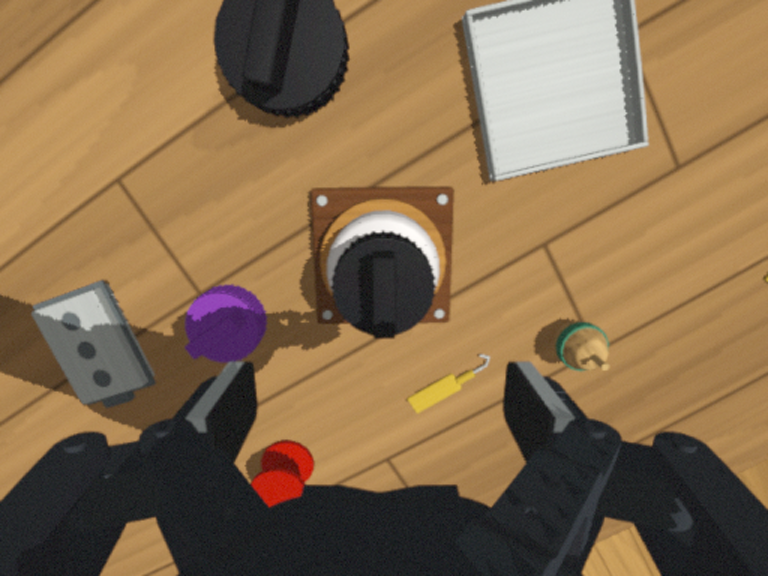

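Wrist view: cap disc circle centre is about (386,285) and the bar runs vertically from (385,250) to (385,335). The holder edges are parallel to the image, so the yaw is right. Screw mean is (383,257). The tray's inner rim is at the upper right. I'll compute from these pixels.

Run:
```python
from h import *
import pickle
s,w,t=pickle.load(open("w1.pkl","rb"));E=wristE(w,s)
f=lambda u,v,z:atz(w,((u+.5)/1.5-.5,(v+.5)/1.5-.5),z,E)
print("screws",f(383,257.5,16),"disc",f(386,285,112), "L,R edge of disc",f(332,284,112),f(440,284,112))
print("tray corners",[f(u,v,18) for u,v in((467,13),(492,181),(648,144),(635,0))])
for p in((119,125),(355,203),(275,438),(32,360)): print("top tray",atz(t,(165+(p[0]-2)/5,160+(p[1]-2)/5),18))
print("top jar screws",atz(t,(278.6,196.2),16))
a=cv2.resize(w["pixels"][145:235,205:310],None,fx=7,fy=6.6,interpolation=cv2.INTER_CUBIC)
cv2.imwrite("pics/w1c.png",np.clip(a.astype(float)*2,0,255)[:,:,::-1])
```

```text
screws [578.5  33.6  16. ] disc [578.2  35.2 112. ] L,R edge of disc [559.8   5.7 112. ] [595.5  65.3 112. ]
tray corners [array([448.8, 185.1,  18. ]), array([569.2, 143.5,  18. ]), array([608.1, 269.7,  18. ]), array([504. , 303.6,  18. ])]
top tray [607.9 265.5  18. ]
top tray [567.9 142.8  18. ]
top tray [447.5 180.8  18. ]
top tray [485.9 304.4  18. ]
top jar screws [579.7  32.1  16. ][ WARN:0@0.203] global loadsave.cpp:1063 imwrite_ Unsupported depth image for selected encoder is fallbacked to CV_8U.
```

View pics/w1c.png

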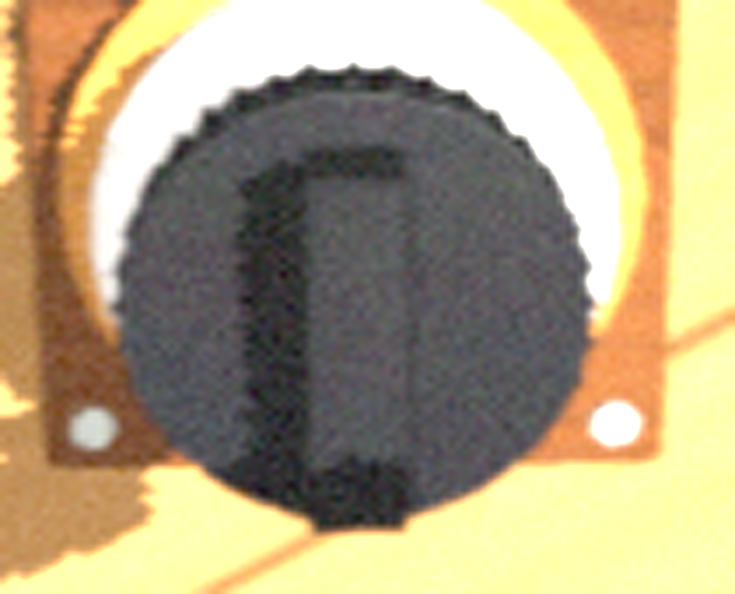

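The crop shows the bar's top face from about x 305–408 and y 180–527. The black patch is the gripper's shadow. Bar centre is about (356,353), and the bar is upright in the image to within 1°.

Run:
```python
from h import *
import pickle
s,w,t=pickle.load(open("w1.pkl","rb"));E=wristE(w,s)
p=atz(w,(255.5,198.1),138,E);print(p)
a=s["tool_rot"][2];d=(p-s["eef_pos"])[:2];print("tool x,y mm",d@[np.cos(a),np.sin(a)],d@[np.sin(a),-np.cos(a)])
```

```text
[577.8  33.3 138. ]
tool x,y mm 0.42062041028822894 2.8613636782068226
```

>>> {"api": "send_rows", "payload": {"rows": [[[0.05,0.27,2.5,0,0,0],[0.05,0.27,5,0,0,0],[0.05,0.27,7.5,0,0,0],[0.05,0.27,9.5,0,0,0],[0.05,0.27,10.8,0,0,0],[0.05,0.27,11.3,0,0,0],[0.05,0.27,11.3,0,0,0],[0.05,0.27,11.3,0,0,0]]]}}

```text
clock: 2.9
eef_pos: [578.3, 32.5, 191.8]
tool_rot: [3.141, 0.001, 2.599]
force: [-0.2, 0.8, -0.6]
width: 85.5
gripper_force: 0.0
```

>>> {"api": "send_rows", "payload": {"rows": [[[0,0,0,0,0,0],[0,0,0,0,0,0],[0,0,0,0,0,0],[0,0,0,0,0,0],[0,0,0,0,0,0],[0,0,0,0,0,0],[0,0,0,0,0,0],[0,0,0,0,0,0]]], "grip": 255}}

```text
clock: 3.7
eef_pos: [577.8, 32.6, 191.1]
tool_rot: [3.142, 0.0, 2.6]
force: [-0.8, 0.4, 1.6]
width: 12.6
gripper_force: 60.6
```

Run:
```python
from h import *
s=ctrl.read_state();print({k:np.round(s[k],2) for k in("clock","eef_pos","tool_rot","force","torque","width","gripper_force","qpos")})
```

```text
{'clock': np.float64(3.7), 'eef_pos': array([577.82,  32.57, 191.06]), 'tool_rot': array([3.14, 0.  , 2.6 ]), 'force': array([-0.81,  0.41,  1.62]), 'torque': array([-0.02,  0.12, -0.03]), 'width': np.float64(12.6), 'gripper_force': np.float64(60.61), 'qpos': array([ 0.21,  0.72, -0.5 ,  1.81,  0.49,  0.73,  0.47])}
```

>>> {"api": "send_rows", "payload": {"rows": [[[0,0,0.04,0,0,0],[0,0,0.08,0,0,0],[0,0,0.12,0,0,0],[0,0,0.16,0,0,0],[0,0,0.2,0,0,0],[0,0,0.2,0,0,0]]]}}

```text
clock: 4.3
eef_pos: [577.8, 32.6, 188.9]
tool_rot: [3.142, 0.0, 2.6]
force: [-1.3, -0.1, 2.1]
width: 12.3
gripper_force: 60.7
```

>>> {"api": "send_rows", "payload": {"rows": [[[0,0,0.04,0,0,0],[0,0,0.08,0,0,0],[0,0,0.12,0,0,0],[0,0,0.16,0,0,0],[0,0,0.2,0,0,0],[0,0,0.2,0,0,0]]]}}

```text
clock: 4.9
eef_pos: [577.8, 32.6, 186.9]
tool_rot: [3.142, 0.0, 2.6]
force: [-1.3, -0.6, 3.4]
width: 12.9
gripper_force: 60.9
```

>>> {"api": "send_rows", "payload": {"rows": [[[0,0,0.04,0,0,0],[0,0,0.08,0,0,0],[0,0,0.12,0,0,0],[0,0,0.16,0,0,0],[0,0,0.2,0,0,0],[0,0,0.2,0,0,0]]]}}

```text
clock: 5.5
eef_pos: [577.8, 32.6, 184.9]
tool_rot: [3.142, 0.0, 2.6]
force: [-0.5, -0.5, 5.6]
width: 12.7
gripper_force: 61.0
```

>>> {"api": "send_rows", "payload": {"rows": [[[0,0,0.04,0,0,0],[0,0,0.08,0,0,0],[0,0,0.12,0,0,0],[0,0,0.15,0,0,0],[0,0,0.15,0,0,0]]]}}

```text
clock: 6.0
eef_pos: [577.8, 32.6, 183.5]
tool_rot: [3.141, 0.0, 2.6]
force: [-0.7, -0.4, 4.1]
width: 12.5
gripper_force: 61.1
```

>>> {"api": "send_rows", "payload": {"rows": [[[0,0,0.04,0,0,0],[0,0,0.08,0,0,0],[0,0,0.12,0,0,0],[0,0,0.15,0,0,0],[0,0,0.15,0,0,0]]]}}

```text
clock: 6.5
eef_pos: [577.8, 32.6, 182.0]
tool_rot: [3.141, 0.0, 2.6]
force: [-0.6, 0.1, 5.1]
width: 12.8
gripper_force: 61.1
```

>>> {"api": "send_rows", "payload": {"rows": [[[0,0,0.03,0,0,0],[0,0,0.06,0,0,0],[0,0,0.09,0,0,0],[0,0,0.12,0,0,0],[0,0,0.12,0,0,0]]]}}

```text
clock: 7.0
eef_pos: [577.8, 32.6, 180.9]
tool_rot: [3.142, 0.0, 2.6]
force: [-0.7, -0.4, 6.4]
width: 12.4
gripper_force: 61.2
```

>>> {"api": "send_rows", "payload": {"rows": [[[0,0,0.03,0,0,0],[0,0,0.06,0,0,0],[0,0,0.09,0,0,0],[0,0,0.12,0,0,0],[0,0,0.12,0,0,0]]]}}

```text
clock: 7.5
eef_pos: [577.8, 32.6, 180.0]
tool_rot: [-3.142, 0.0, 2.6]
force: [-1.1, -1.3, 8.3]
width: 12.7
gripper_force: 61.7
```

>>> {"api": "send_rows", "payload": {"rows": [[[0,0,0.03,0,0,0],[0,0,0.06,0,0,0],[0,0,0.06,0,0,0]]]}}

```text
clock: 7.8
eef_pos: [577.8, 32.6, 179.9]
tool_rot: [-3.142, 0.001, 2.6]
force: [-2.8, -0.4, 12.3]
width: 12.4
gripper_force: 62.1
```

Firm stop found at about 11 mm with 12 N. Now I turn anticlockwise.

>>> {"api": "send_rows", "payload": {"rows": [[[0,0,0,0,0,-0.05],[0,0,0,0,0,-0.1],[0,0,0,0,0,-0.15],[0,0,0,0,0,-0.2],[0,0,0,0,0,-0.2]]]}}

```text
clock: 8.3
eef_pos: [578.5, 32.8, 179.9]
tool_rot: [3.14, 0.002, 2.801]
force: [-0.6, 0.3, 9.6]
width: 12.8
gripper_force: 62.0
```

>>> {"api": "send_rows", "payload": {"rows": [[[0,0,0,0,0,-0.06],[0,0,0,0,0,-0.12],[0,0,0,0,0,-0.18],[0,0,0,0,0,-0.24],[0,0,0,0,0,-0.3],[0,0,0,0,0,-0.36],[0,0,0,0,0,-0.42],[0,0,0,0,0,-0.42]]]}}

```text
clock: 9.1
eef_pos: [578.4, 32.9, 179.9]
tool_rot: [3.141, 0.002, -3.062]
force: [-1.5, -0.4, 10.1]
width: 12.7
gripper_force: 62.0
```

Run:
```python
from h import *
s=ctrl.read_state();print({k:np.round(s[k],2) for k in("clock","eef_pos","tool_rot","force","torque","width","qpos")})
```

```text
{'clock': np.float64(9.1), 'eef_pos': array([578.37,  32.87, 179.92]), 'tool_rot': array([ 3.14,  0.  , -3.06]), 'force': array([-1.48, -0.35, 10.07]), 'torque': array([-0.08,  0.37,  0.14]), 'width': np.float64(12.73), 'qpos': array([ 0.3 ,  0.77, -0.65,  1.82,  0.65,  0.78,  0.95])}
```

>>> {"api": "send_rows", "payload": {"rows": [[[0,0,0,0,0,-0.05],[0,0,0,0,0,-0.1],[0,0,0,0,0,-0.165],[0,0,0,0,0,-0.165],[0,0,0,0,0,-0.165]]]}}

```text
clock: 9.6
eef_pos: [578.2, 32.8, 179.9]
tool_rot: [-3.141, 0.001, -2.898]
force: [-2.7, -1.2, 10.9]
width: 12.6
gripper_force: 62.1
```

>>> {"api": "send_rows", "payload": {"rows": [[[0,0,-0.2,0,0,0],[0,0,-0.4,0,0,0],[0,0,-0.6,0,0,0],[0,0,-0.8,0,0,0],[0,0,-1.0,0,0,0],[0,0,-1.2,0,0,0],[0,0,-1.4,0,0,0],[0,0,-1.6,0,0,0],[0,0,-1.6,0,0,0]]]}}

```text
clock: 10.5
eef_pos: [577.0, 32.3, 194.6]
tool_rot: [-3.142, -0.002, -2.899]
force: [0.3, 0.5, -0.3]
width: 12.4
gripper_force: 60.5
```

>>> {"api": "send_rows", "payload": {"rows": [[[0,0,-0.5,0,0,0],[0,0,-1.0,0,0,0],[0,0,-1.5,0,0,0],[0,0,-2.0,0,0,0],[0,0,-2.8,0,0,0],[0,0,-3.8,0,0,0],[0,0,-4.8,0,0,0],[0,0,-5.6,0,0,0],[0,0,-6,0,0,0],[0,0,-6,0,0,0]]]}}

```text
clock: 11.5
eef_pos: [578.0, 32.6, 255.7]
tool_rot: [-3.141, 0.001, -2.899]
force: [0.3, -0.4, -1.5]
width: 12.9
gripper_force: 60.3
```

Run:
```python
from h import *
s=ctrl.read_state();t=ctrl.get_image("side")
print({k:np.round(s[k],3) for k in("clock","eef_pos","tool_rot","force","torque","width","qpos")})
a=s["tool_rot"][2];d=np.array([528,225])-s["eef_pos"][:2];print("tool x,y mm",d@[np.cos(a),np.sin(a)],d@[np.sin(a),-np.cos(a)])
cv2.imwrite("pics/s1.png",cv2.resize(t["pixels"][80:300,170:370],None,fx=2.7,fy=2.7,interpolation=cv2.INTER_CUBIC)[:,:,::-1])
```

```text
{'clock': np.float64(11.5), 'eef_pos': array([578.046,  32.606, 255.68 ]), 'tool_rot': array([-3.141e+00,  1.000e-03, -2.899e+00]), 'force': array([ 0.253, -0.393, -1.541]), 'torque': array([0.004, 0.003, 0.009]), 'width': np.float64(12.891), 'qpos': array([ 0.369,  0.692, -0.773,  1.759,  0.587,  0.935,  1.163])}
tool x,y mm 2.281207286149851 198.78333797161724
```

View pics/s1.png

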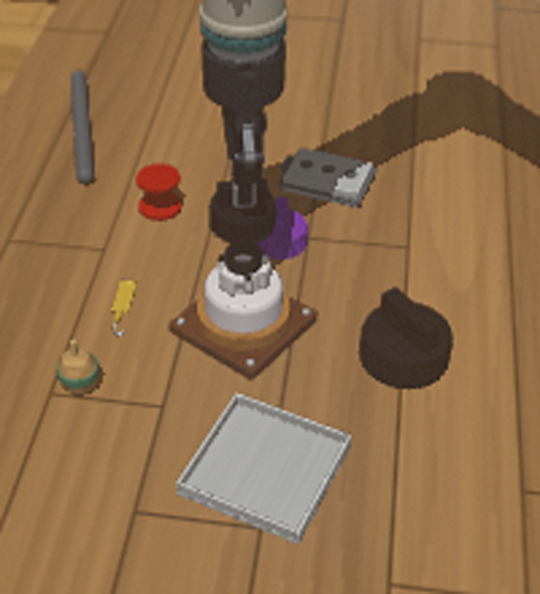

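The side view shows the cap lifted off in the gripper, upright, with the jar neck open at (245,270) and the tray at (265,465) empty. I move over the tray and start down.

>>> {"api": "send_rows", "payload": {"rows": [[[0,1.5,0,0,0,0],[0,4,0,0,0,0],[0.1,7,0,0,0,0],[0.1,10,0,0,0,0],[0.1,13,0,0,0,0],[0.2,16,0,0,0,0],[0.2,18.5,0,0,0,0],[0.2,19.9,0,0,0,0],[0.2,19.9,0,0,0,0],[0.2,19.9,0,0,0,0]]]}}

```text
clock: 12.55
eef_pos: [527.9, 224.4, 254.5]
tool_rot: [-3.14, -0.001, -2.899]
force: [-0.7, -0.2, -1.2]
width: 12.5
gripper_force: 60.3
```

>>> {"api": "send_rows", "payload": {"rows": [[[0,0,1.5,0,0,0],[0,0,3.5,0,0,0],[0,0,6,0,0,0],[0,0,8.5,0,0,0],[0,0,10.5,0,0,0],[0,0,12,0,0,0],[0,0,13,0,0,0],[0,0,13.5,0,0,0],[0,0,13.5,0,0,0]]]}}

```text
clock: 13.45
eef_pos: [527.9, 225.0, 119.6]
tool_rot: [-3.141, -0.0, -2.899]
force: [-0.4, 0.6, -1.0]
width: 13.0
gripper_force: 60.3
```

Run:
```python
from h import *
s=ctrl.read_state();t=ctrl.get_image("side")
print({k:np.round(s[k],3) for k in("clock","eef_pos","tool_rot","force","torque","width","qpos")})
cv2.imwrite("pics/s2.png",cv2.resize(t["pixels"][180:300,200:330],None,fx=5,fy=5,interpolation=cv2.INTER_CUBIC)[:,:,::-1])
```

```text
{'clock': np.float64(13.45), 'eef_pos': array([527.901, 224.986, 119.556]), 'tool_rot': array([-3.141, -0.   , -2.899]), 'force': array([-0.356,  0.593, -0.976]), 'torque': array([-0.008,  0.026,  0.011]), 'width': np.float64(12.988), 'qpos': array([-0.079,  0.855, -0.603,  1.86 ,  0.758,  0.672,  0.672])}
```

View pics/s2.png

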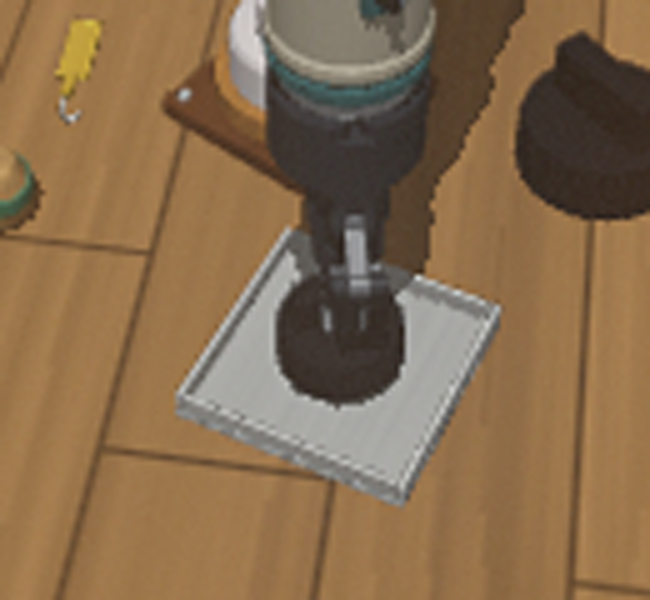

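The cap at crop (340,335) is in the tray's middle, about 10 mm above the floor. I lower it slowly.

>>> {"api": "send_rows", "payload": {"rows": [[[0,0,0.15,0,0,0],[0,0,0.3,0,0,0],[0,0,0.45,0,0,0],[0,0,0.6,0,0,0],[0,0,0.75,0,0,0],[0,0,0.85,0,0,0],[0,0,0.95,0,0,0],[0,0,0.95,0,0,0]]]}}

```text
clock: 14.3
eef_pos: [527.8, 225.2, 110.3]
tool_rot: [-3.142, -0.0, -2.898]
force: [0.4, -0.8, -0.1]
width: 12.4
gripper_force: 60.3
```

>>> {"api": "send_rows", "payload": {"rows": [[[0,0,0.05,0,0,0],[0,0,0.1,0,0,0],[0,0,0.15,0,0,0],[0,0,0.15,0,0,0]]]}}

```text
clock: 14.7
eef_pos: [527.9, 225.2, 109.2]
tool_rot: [-3.141, 0.0, -2.898]
force: [-0.9, -0.9, 3.0]
width: 12.5
gripper_force: 60.8
```

Contact at the expected height (109). I release.

>>> {"api": "send_rows", "payload": {"rows": [[[0,0,0,0,0,0],[0,0,0,0,0,0],[0,0,0,0,0,0],[0,0,0,0,0,0],[0,0,0,0,0,0],[0,0,0,0,0,0],[0,0,0,0,0,0]]], "grip": 0}}

```text
clock: 15.4
eef_pos: [527.9, 225.2, 108.9]
tool_rot: [-3.142, 0.0, -2.898]
force: [-0.4, 0.1, -0.0]
width: 85.2
gripper_force: 0.0
```

>>> {"api": "send_rows", "payload": {"rows": [[[0,0,-1,0,0,0],[0,0,-3,0,0,0],[0,0,-6,0,0,0],[0,0,-9,0,0,0],[0,0,-12,0,0,0],[0,0,-15,0,0,0],[0,0,-17,0,0,0],[0,0,-18,0,0,0],[0,0,-18,0,0,0]]]}}

```text
clock: 16.3
eef_pos: [528.3, 225.5, 290.4]
tool_rot: [3.141, 0.003, -2.899]
force: [-0.3, 1.1, -0.0]
width: 85.3
gripper_force: 0.0
```

Run:
```python
from h import *
t=ctrl.get_image("side")
cv2.imwrite("pics/s3.png",cv2.resize(t["pixels"][120:300,150:350],None,fx=3,fy=3,interpolation=cv2.INTER_CUBIC)[:,:,::-1])
```

```text
(no output)
```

View pics/s3.png

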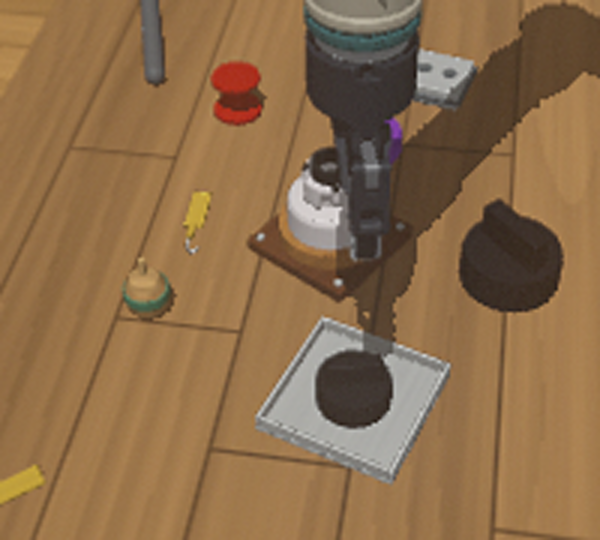

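The cap sits upright in the middle of the tray at (354,388), the gripper is clear and the other tackle has not moved. I hand in.

```bash
python3 -c "
from cell import ctrl;print(ctrl.finish_job())"
```

```text
the job is handed in; nothing more can be done
None
```

The job is handed in at about 16 s, with the cap pressed to its stop, turned 45°, lifted off and released upright in the middle of the tin tray; the other tackle looks unmoved, and no verdict came back.

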